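# Index the welding turntable to the part that matches the sample and lock it

## Task

One of three sample parts lies in the low steel frame beside the indexing turntable. Push the turntable round by its upright posts until the fixed part of the same kind has clicked into its stop under the pointer; then let go of the posts and gently press the lock plunger down until it is fully home. Do not push on the fixed parts, and leave the samples where they lie.

Things in the scene. Friction and masses are not known exactly. Their poses are not given: they have to be found in the camera images.
- swivel_base: fixed round grey base plate, 300 mm across, 12 mm thick; origin on the table's axis at the work surface. In its frame the pointer stands at +x (the back); the sample frame lies at +60 degrees; the lock plunger stands at 155 degrees, 134 mm out. A hose ends 0.59 m up on the left and its cord slants down over the back right: keep the arm low and work on the near half
- turntable: round steel table, 240 mm across, top 56 mm above the work surface; turns either way without end on the vertical axis through its origin, which is at the work surface (z up). 24 click stops 15 degrees apart: a post resists with about 5 to 9 N at first, ever less up to half way (7.5 degrees); a little past that the table snaps on into the next stop by itself, ahead of the finger
- post0 (a point): top centre of a drive post: upright steel pin 12 mm thick, 56 to 101 mm above the work surface (20 mm collar on the lowest 5 mm), 108 mm from the axis. Seven stand on the table, at -112.5, -40, 0, 40, 110, 142.5 and 175 degrees in its frame; this one is at -112.5. Push a post sideways while it is on the robot's side of the table, then go on with the next one that has come round
- post1 (a point): top centre of the like drive post at -40 degrees in the table's frame
- post2 (a point): top centre of the like drive post at 0 degrees in the table's frame
- post3 (a point): top centre of the like drive post at 40 degrees in the table's frame
- post4 (a point): top centre of the like drive post at 110 degrees in the table's frame
- post5 (a point): top centre of the like drive post at 142.5 degrees in the table's frame
- post6 (a point): top centre of the like drive post at 175 degrees in the table's frame
- nest_tube (a point): point on the turntable under the middle of the fixed plain tube (40 mm thick, 68 mm long, lying radially), at -75 degrees in the table's frame, 70 mm from the axis, 60 mm above the work surface. The fixed parts and their pads reach from 31 to 109 mm out, 22 mm to either side and up to 110 mm above the work surface
- nest_bracket (a point): the same point under the fixed L-shaped angle bracket (40x62x50 mm), at 75 degrees in the table's frame
- nest_dropout (a point): the same point under the fixed flat dropout plate with an open slot (44x70x6 mm), at -150 degrees in the table's frame
- station (a point): fixed point under the line from axis to pointer, 70 mm from the axis, 60 mm above the work surface: the wanted nest point must come here (within 4 mm; one click moves it 18 mm). The pointer is a bent 8 mm rod rising 138 mm from the axis to 132 mm above the work surface, its cone tip 108 mm out and 113 mm up
- sample_frame (a point): middle of the low U-shaped steel frame (98x100 mm outside, 8 mm high) lying on the work surface beside the base, 203 mm from the axis; the sample that lies in it (centre within 20 mm) tells which part is wanted
- sample_tube: loose plain tube, 40 mm thick, 68 mm long, lying along its own y; origin at the middle of its underside
- sample_bracket: loose L-shaped angle bracket, 40x62x50 mm; origin at the middle of its underside
- sample_dropout: loose flat dropout plate with an open slot, 44x70x6 mm; origin at the middle of its underside
- lock_plunger (a joint): travel of the lock plunger straight down, m: about 0 raised (as found), 0.024 fully home on its end stop; home counts from 0.0215. About 4 N of friction; it stays where it is left. Its round nose goes down between the 24 teeth on the table's rim only when the table sits in a stop; between stops it lands on a tooth 6 to 16 mm short of home
- plunger_cap (a point): centre of the top face of the plunger's round black cap, 32 mm across; 128 mm above the work surface raised, 104 mm home. Press it down from above. Its fixed stand (a column 163 mm from the axis with an arm, up to 88 mm high, 46 mm wide at the foot) is behind it, seen from the axis; a finger pushing a post must stay 17 degrees clear of it
- nest_tube_part: the fixed tube itself, on the turntable; not to be pushed; origin at its nest point
- nest_bracket_part: the fixed bracket itself, on the turntable; not to be pushed; origin at its nest point
- nest_dropout_part: the fixed dropout itself, on the turntable; not to be pushed; origin at its nest point
Mind the look-alikes: they are no part of the job. There is more than one size of the sample_dropout; the job needs the larger.

How it is judged:
By the outcome, as a careful person would: the job done as asked, in the order asked, and still so for the second after the job is handed in, with the robot touching nothing.
It also fails if it takes over 72 s, if anything falls off the work surface, if the arm or the gripper's body presses on something with over 40 N, if the wrist force passes 120 N, or if a joint passes its speed limit or range.

## Robot

A 7-joint arm with a two-finger parallel gripper is mounted at the origin on a cart in front of the work surface, level with it; the furniture and walls round the work are solid. World frame = base frame: x ahead of the robot, y to its left, z up, the work surface at z = 0. Lengths are in m, angles in rad, forces in N, time in s.
With the tool pointing down it reaches from about 0.4 to 0.85 m from the base axis. Payload 10.4 kg.
Tool frame: the origin (TCP) lies at the very end of the fingers, on their centre line; the grasp point (between the pads) lies r.grip_depth behind it (r.grip_depth is the distance from the TCP to the grasp point, in m); z points along the fingers, y is the line along which they close (so a half turn about z gives the same grasp; the last joint's range is limited). The gripper opens to 85 mm and grips with 20 to 120 N. Pads are 22 mm wide; open, the fingers measure 114 mm over their backs; the gripper's body (76 mm by 85 mm) begins 54 mm behind the grasp point. The pads swing forward as they close: fully open they stand 13 mm farther back than shut.
Start: joints at [1.134, 0.332, -0.065, 1.46, 0.022, 1.35, -0.088], TCP at [0.251, -0.572, 0.231] pointing down, gripper open.
Joint ranges: [-2.6, 2.6], [-0.5, 2.12], [-1.47, 1.34], [0.16, 2.42], [-1.27, 4.41], [0.06, 2.06], [-2.6, 2.6]. Speed limits (rad/s): [2.22, 2.22, 2.79, 2.79, 3.14, 3.14, 3.14].

## Interface

Orientations are given as a unit quaternion [x, y, z, w].
In Python, from rig import r, get_image, camera_model, job gives the robot as it stands.
- The arm moves only by the tool carry_out, never from a script. Its argument "steps" is a list of rows, each an object of numbers: "jaw": the finger opening in m, from 0 to 0.0854; "x", "y", "z": the shift along the tool's x, y, z in m; "ax", "ay", "az": the turn, a rotation vector about the tool's x, y, z in degrees. A call has 1 to 20 rows; each row is the pose to reach, as a shift and turn from the pose commanded when the call began, along the tool's axes at that moment; what a row does not reach only later rows make up. A row lasts 1/10 s, in which the tool goes at most 50 mm and 8.59 degrees, less where a joint would pass 70% of its speed; a pose out of reach is approached as far as the arm can. A call with a gripper value outside its range is refused whole. The fingers move at their own pace and stop on an object; "newtons" is the grip in N (left out, the last holds). Time passes only in rows, so rows that repeat a pose let the fingers close. It gives the time, the measured TCP pose, the force, the opening and the grip force at its end, in the units of the state.
- r.sense(): the state, without advancing time (a new reading comes with each control period).
- get_image(name): name is "scene" or "top" or "wrist"; returns (picture, depth): 400x640x3 uint8, red, green, blue; 400x640 float32, m along the optical axis (not along the pixel's ray), 0 where there is no reading.
- camera_model(name): a dict with "vertical_fov" (degrees; the focal length in pixels is half the picture's height over the tangent of half this angle, whatever the lens; pixels are square), "cx", "cy" (the principal point, pixels), "rvec" (rotation vector, rad) and "tvec" (3), from world to camera coordinates, as OpenCV has them. Camera axes: x right, y down, z forward; pixel columns grow to the right and rows downward; lengths in m; the calibration is good to about 2 mm. A picture is of the moment at which its call begins: read the wrist's pose just before it. camera_model takes no time and is no camera call; for the wrist camera it gives the pose at the moment of the call.
- job.close_job(): hands the job in; it is judged then, once.
The state is a dict: "time": time; "qpos": joint angles; "qvel": joint speeds; "joint_torque": joint torques, N m; "eef_pos": TCP position; "orientation": TCP orientation; "ft_force": force on the tool from outside, world axes, zero at the start; "ft_torque": the same for the moment, N m; "finger_gap": finger opening in m; "finger_force": force on a finger pad.
Only numpy, scipy, OpenCV 4.12 (cv2) and the standard library are available. Lean on these libraries where they do the work, as an engineer would, in place of code of your own. Each camera call takes 0.05 s, during which the arm holds its last target. There are 200 camera calls.

## Working session

There is one attempt and no reset: what is moved stays moved. The work goes in short steps, Python scripts to look and compute and a tool call to move; the robot and the scene stay as the last step left them, time stands still between calls to the robot, and variables do not carry over. Pictures are saved under pics/ and viewed, at most 10 in all, crops included, and the job is handed in when it is done.

Besides the shell and the picture viewer there is one more tool, called after ">>>" as name(argument=value, ...) on one line, values as JSON. carry_out: Moves the arm, as the interface text tells. Its arguments: {"type":"object","properties":{"steps":{"type":"array"},"newtons":{"type":"number"}},"required":["steps"]}

```bash
mkdir -p pics; ls; cat > h.py <<'E'
import numpy as np, cv2
from rig import r, get_image, camera_model, job
def cam(n):
    m=camera_model(n); f=200/np.tan(np.radians(m["vertical_fov"])/2)
    R=cv2.Rodrigues(np.array(m["rvec"],float))[0]; return f,m["cx"],m["cy"],R,np.array(m["tvec"],float)
def world(n,d,u=None,v=None):
    f,cx,cy,R,t=cam(n)
    if u is None: v,u=np.mgrid[:400,:640]
    u=np.asarray(u,float);v=np.asarray(v,float)
    c=np.stack([(u-cx)/f*d,(v-cy)/f*d,d],-1); return (c-t)@R
def proj(n,p):
    f,cx,cy,R,t=cam(n); c=np.asarray(p)@R.T+t; return np.stack([c[...,0]/c[...,2]*f+cx,c[...,1]/c[...,2]*f+cy],-1)
E
python3 - <<'E'
from h import *
for n in("scene","top"):
    p,d=get_image(n); np.savez(f"pics/{n}0.npz",p=p,d=d); cv2.imwrite(f"pics/{n}0.png",p[:,:,::-1]); 
    m=camera_model(n); print(n,m)
print(r.sense()["eef_pos"],r.sense()["orientation"],r.grip_depth)
E
```

```text
pics
scene {'vertical_fov': 42.16742351719342, 'cx': 312.6178271004107, 'cy': 199.1342944209531, 'rvec': array([ 0.83539947, -2.4327336 ,  1.23624387]), 'tvec': array([0.56600183, 0.2038359 , 1.04487983])}
top {'vertical_fov': 50.85833167585252, 'cx': 313.3892647222114, 'cy': 200.92065194997585, 'rvec': array([ 2.13914356, -2.08482715,  0.16932603]), 'tvec': array([0.22316113, 0.5594679 , 0.85265639])}
[ 0.25116683 -0.57196414  0.23059573] [ 9.78667518e-01  2.05449504e-01 -1.66967337e-04 -6.01719820e-04] 0.0187
```

View pics/scene0.png

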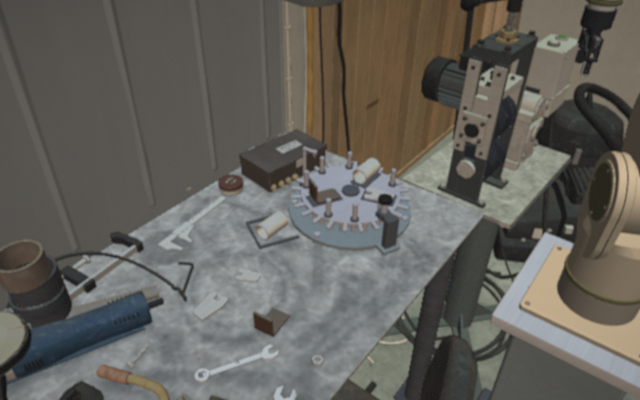

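View pics/top0.png

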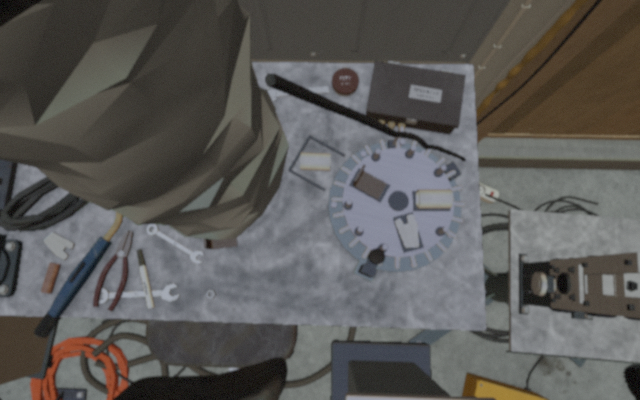

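```bash
python3 - <<'E'
from h import *
from scipy.optimize import least_squares
for n in("top","scene"):
    z=np.load(f"pics/{n}0.npz"); d=z["d"];p=z["p"]; W=world(n,d); ok=d>0
    # table top points
    x0=W[200,398] if n=="top" else W[189,350]; print(n,"centre guess",x0)
    near=ok&(np.hypot(*(W[...,:2]-x0[:2]).transpose(2,0,1))<.19)
    for lo,hi in((-.005,.008),(.05,.062),(.09,.106),(.106,.12),(.12,.136)):
        m=(near&(W[...,2]>lo)&(W[...,2]<hi)).astype(np.uint8)
        k,l,s,c=cv2.connectedComponentsWithStats(m)
        print(lo,hi,m.sum())
        if lo>.08:
            for i in range(1,k):
                if s[i,4]>=4: print("  ",s[i,4],c[i].round(),np.median(W[l==i],0).round(4))
    t=near&(W[...,2]>.05)&(W[...,2]<.060)
    pts=W[t][:,:2].astype(np.float32); h=cv2.convexHull(pts); print(cv2.minEnclosingCircle(pts),np.median(W[t][:,2]))
p=np.load("pics/top0.npz")["p"][110:290,270:490,::-1]
q=np.load("pics/scene0.npz")["p"][130:255,235:425,::-1]
cv2.imwrite("pics/c1.png",np.vstack([cv2.resize(p,(733,600),interpolation=2)]))
cv2.imwrite("pics/c2.png",cv2.resize(q,(760,500),interpolation=2))
E
```

```text
top centre guess [0.55803531 0.05738877 0.06407324]
-0.005 0.008 6786
0.05 0.062 8316
0.09 0.106 795
   31 [413. 148.] [0.6627 0.0318 0.0997]
   31 [378. 151.] [0.6543 0.1043 0.0992]
   7 [459. 156.] [ 0.6465 -0.0626  0.0983]
   33 [443. 167.] [ 0.6221 -0.0294  0.0996]
   6 [355. 182.] [0.5886 0.1514 0.0962]
   542 [436. 197.] [ 0.5592 -0.0137  0.0973]
   31 [349. 202.] [0.5453 0.1636 0.0998]
   29 [360. 229.] [0.4905 0.1406 0.0997]
   33 [445. 229.] [ 0.4948 -0.0297  0.1006]
   31 [384. 246.] [0.4564 0.092  0.0994]
0.106 0.12 56
   5 [458. 155.] [ 0.6449 -0.0564  0.1144]
   47 [359. 172.] [0.6037 0.1441 0.1093]
0.12 0.136 277
   22 [401. 128.] [0.6945 0.0616 0.1307]
   37 [402. 141.] [0.6666 0.0601 0.1302]
   8 [456. 155.] [ 0.6402 -0.048   0.1301]
   210 [377. 256.] [0.4354 0.1096 0.1248]
((0.5681434869766235, 0.05754194036126137), 0.18048986792564392) 0.055448353367863155
scene centre guess [0.55871512 0.05667253 0.06210696]
-0.005 0.008 3257
0.05 0.062 3866
0.09 0.106 504
   13 [348. 146.] [ 0.6445 -0.0567  0.0972]
   24 [349. 154.] [ 0.6202 -0.0251  0.0972]
   16 [304. 159.] [0.6935 0.0643 0.0984]
   26 [322. 159.] [0.6598 0.0351 0.097 ]
   213 [367. 166.] [ 0.5531 -0.0085  0.0969]
   29 [393. 172.] [ 0.4919 -0.025   0.0973]
   28 [306. 173.] [0.6517 0.1092 0.097 ]
   50 [313. 188.] [0.6    0.1492 0.0992]
   30 [328. 201.] [0.5441 0.1688 0.0987]
   31 [355. 206.] [0.4876 0.1445 0.0974]
   43 [384. 209.] [0.4302 0.1168 0.0967]
0.106 0.12 103
   11 [347. 142.] [ 0.6407 -0.0465  0.1127]
   15 [304. 154.] [0.6928 0.0647 0.1122]
   5 [314. 156.] [0.6643 0.0624 0.1185]
   32 [313. 183.] [0.6022 0.1465 0.1086]
   40 [385. 204.] [0.4281 0.1209 0.1166]
0.12 0.136 186
   13 [347. 139.] [ 0.6379 -0.0393  0.1278]
   59 [310. 151.] [0.6746 0.063  0.1289]
   114 [385. 198.] [0.4326 0.1147 0.1244]
((0.5668880343437195, 0.05860716849565506), 0.1828700453042984) 0.05521942379067929
```

View pics/c1.png

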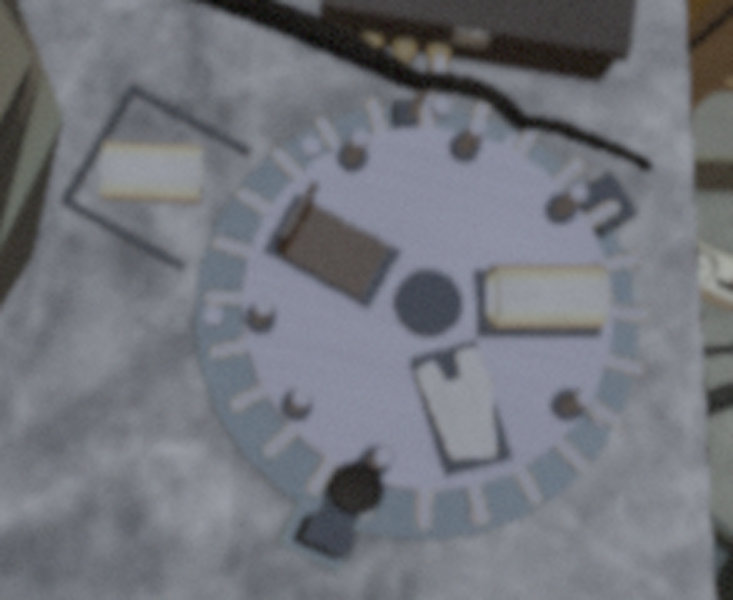

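View pics/c2.png

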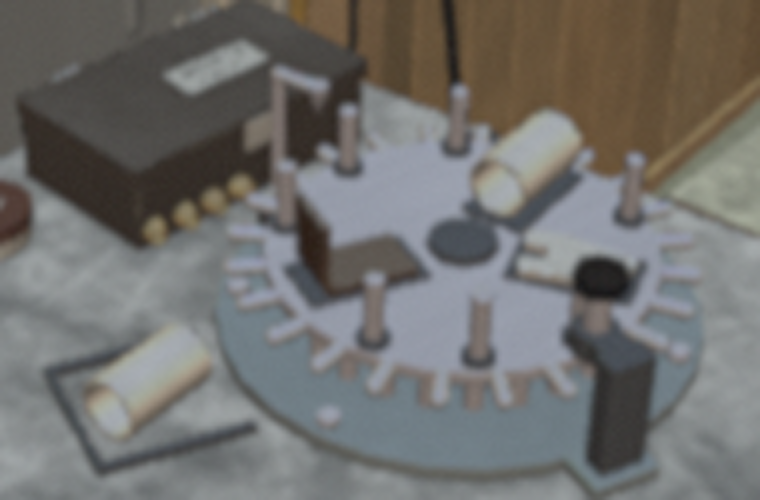

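```bash
python3 - <<'E'
from h import *
P=np.array([[.6627,.0318],[.6543,.1043],[.6221,-.0294],[.5453,.1636],[.4905,.1406],[.4948,-.0297],[.4564,.092]])
S=np.array([[.6598,.0351],[.6517,.1092],[.6202,-.0251],[.5441,.1688],[.4876,.1445],[.4919,-.025]])
from scipy.optimize import least_squares
a=np.radians([0,40,-40,110,142.5,-112.5,175])
for Q in(P,S):
    f=lambda s:(np.c_[s[0]+.108*np.cos(a[:len(Q)]+s[2]),s[1]+.108*np.sin(a[:len(Q)]+s[2])]-Q).ravel()
    s=least_squares(f,[.557,.06,-.26]); print(s.x[:2],np.degrees(s.x[2]),abs(s.fun).max())
# cap: centre of top face
for n in("top","scene"):
    z=np.load(f"pics/{n}0.npz");W=world(n,z["d"]).reshape(-1,3)
    m=(np.hypot(W[:,0]-.433,W[:,1]-.113)<.03)&(W[:,2]>.124)&(W[:,2]<.134); q=W[m]; print(n,q.mean(0),(q.min(0)+q.max(0))/2,np.ptp(q,0))
# height map 
H=np.full((10,11),np.nan)
for n in("top","scene"):
    z=np.load(f"pics/{n}0.npz");W=world(n,z["d"]).reshape(-1,3)[z["d"].ravel()>0]
    i=np.floor((W[:,0]-0)/.1).astype(int);j=np.floor((W[:,1]+.8)/.1).astype(int)
    k=(i>=0)&(i<10)&(j>=0)&(j<11)
    for A,B,C in zip(i[k],j[k],W[k,2]): H[A,B]=np.nanmax([H[A,B],C])
print("rows x 0..1, cols y -.8...3\n",H.round(2))
E
```

```text
[0.5580224  0.05699148] -13.597049380658841 0.0007383655493908292
[0.55549278 0.06130063] -13.653759252717288 0.0009144844945404851
top [0.43612501 0.10999237 0.12548822] [0.4359486  0.11033922 0.12623067] [0.02889833 0.0288866  0.00445453]
scene [0.4344259  0.11293588 0.12525955] [0.4333245  0.11288176 0.12558419] [0.02811348 0.03003829 0.00316591]
rows x 0..1, cols y -.8...3
 [[-0.74 -0.74 -0.61 -0.61 -0.61 -0.74  0.02  0.41  0.36  0.02 -0.71]
 [-0.73 -0.73 -0.73 -0.71 -0.71 -0.73  0.02  0.01  0.02  0.02  0.06]
 [-0.28  0.33  0.43  0.35 -0.06 -0.06  0.    0.    0.    0.    0.  ]
 [ 0.27  0.27  0.16  0.3   0.46  0.46  0.01  0.01  0.    0.09  0.01]
 [ 0.25  0.25  0.23  0.23  0.45  0.47  0.48  0.11  0.13  0.13  0.87]
 [-0.74 -0.75  0.23  0.23 -0.06 -0.06  0.01  0.1   0.42  0.63  0.79]
 [-0.72 -0.72  0.19  0.17   nan   nan  0.02  0.22  0.31  0.11  0.04]
 [-0.72 -0.72 -0.74 -0.66 -0.71   nan  0.01  0.07  0.07  0.07  0.01]
 [-0.59 -0.59 -0.59 -0.59 -0.59  0.19  0.01  0.07  0.07  0.07  0.03]
 [ 0.28  0.3   0.32  0.33  0.35  0.37  0.4   0.43  0.45  0.47  0.49]]
```

```bash
python3 - <<'E'
from h import *
tc=np.array([.251,-.572,.231])
for n in("top","scene"):
    print(n,"TCP px",proj(n,tc),"TCP+.15",proj(n,tc+[0,0,.15]),"base",proj(n,np.array([0,0,0.])))
    z=np.load(f"pics/{n}0.npz");W=world(n,z["d"])
    for u,v in ([(530,285),(560,285),(600,285),(630,285),(540,230)] if n=="top" else [(480,40),(515,40),(440,80),(465,185),(490,110),(505,120),(540,60),(560,45),(600,10),(590,50),(555,150),(595,110)]): print((u,v),W[v,u].round(3),z["d"][v,u])
    m=(z["d"]>0)&(W[...,2]>.2)&(W[...,1]<-.02)&(W[...,1]>-.85)&(W[...,0]>.15)&(W[...,0]<.9)
    vv,uu=np.nonzero(m)
    k=(np.floor(W[m]/.1)).astype(int); kk,c=np.unique(k,axis=0,return_counts=True)
    for a,b in zip(kk,c):
        if b>15: print((a*.1).round(1),b,end="; ")
    print()
E
```

```text
top TCP px [824.14895055 382.62964671] TCP+.15 [969.25795734 412.32141511] base [423.48272826 476.92642222]
(530, 285) [ 0.388 -0.242 -0.008] 0.92509174
(560, 285) [ 0.39  -0.221  0.15 ] 0.7706795
(600, 285) [ 0.391 -0.241  0.232] 0.6897301
(630, 285) [ 0.392 -0.265  0.268] 0.6538628
(540, 230) [ 0.518 -0.301 -0.065] 1.003079
[ 0.3 -0.3  0.2] 1593; [ 0.3 -0.3  0.3] 250; [ 0.4 -0.3  0.2] 1136; [ 0.4 -0.3  0.3] 302; 
scene TCP px [579.44299799  72.93193556] TCP+.15 [597.90861948  16.43902771] base [593.62057156 300.33263805]
(480, 40) [ 0.426 -0.253  0.369] 1.1973935
(515, 40) [ 0.365 -0.314  0.366] 1.2081873
(440, 80) [ 0.612 -0.5    0.138] 1.5837579
(465, 185) [ 0.384 -0.243 -0.014] 1.397567
(490, 110) [ 0.361 -0.235  0.218] 1.2431312
(505, 120) [ 0.337 -0.292  0.176] 1.292691
(540, 60) [ 0.377 -0.65   0.213] 1.5201411
(560, 45) [ 0.344 -0.691  0.254] 1.5057812
(600, 10) [ 0.246 -0.538  0.406] 1.2698982
(590, 50) [ 0.233 -0.501  0.319] 1.291669
(555, 150) [ 0.361 -1.273 -0.379] 2.2611432
(595, 110) [ 0.288 -1.468 -0.24 ] 2.2681699
[ 0.2 -0.7  0.2] 146; [ 0.2 -0.7  0.3] 30; [ 0.2 -0.6  0.2] 222; [ 0.2 -0.6  0.3] 1043; [ 0.2 -0.6  0.4] 429; [ 0.2 -0.5  0.3] 17; [ 0.3 -0.8  0.2] 348; [ 0.3 -0.7  0.2] 850; [ 0.3 -0.4  0.2] 676; [ 0.3 -0.4  0.3] 689; [ 0.3 -0.4  0.4] 274; [ 0.3 -0.3  0.2] 923; [ 0.3 -0.3  0.3] 889; [ 0.4 -0.6  0.2] 73; [ 0.4 -0.4  0.2] 116; [ 0.4 -0.4  0.3] 107; [ 0.4 -0.3  0.2] 684; [ 0.4 -0.3  0.3] 530; [ 0.4 -0.3  0.4] 50; [ 0.4 -0.2  0.4] 202; [ 0.5 -0.6  0.2] 145;
```

>>> carry_out(steps=[{"z":-0.05,"jaw":0},{"z":-0.1,"jaw":0},{"z":-0.15,"jaw":0},{"z":-0.2,"jaw":0},{"z":-0.25,"jaw":0},{"z":-0.3,"jaw":0},{"z":-0.35,"jaw":0},{"z":-0.4,"jaw":0},{"z":-0.4,"jaw":0},{"z":-0.4,"jaw":0}])

```text
invalid input
```

```bash
python3 - <<'E'
from h import *
s=r.sense();print(s["time"],s["eef_pos"],s["orientation"].round(3),s["qpos"].round(3),s["finger_gap"])
L=[]
for n in("wrist","scene"):
    p,d=get_image(n); np.savez(f"pics/{n}1.npz",p=p,d=d); W=world(n,d); L.append(W[(d>.05)])
    cv2.imwrite(f"pics/{n}1.png",p[:,:,::-1])
print(camera_model("wrist"))
z=np.load("pics/top0.npz");L.append(world("top",z["d"])[z["d"]>0])
for q,n in zip(L,("wrist","scene","top")):
    m=(q[:,2]>.1)&(q[:,0]>.2)&(q[:,0]<.6)&(q[:,1]<-.12)&(q[:,1]>-.5)
    q=q[m]
    if len(q): 
        rr=np.hypot(q[:,0],q[:,1]); print(n,len(q),np.percentile(rr,[.5,2,50]),"zmax",q[:,2].max())
        for lo in np.arange(.1,.7,.1):
            k=q[(q[:,2]>lo)&(q[:,2]<lo+.1)]
            if len(k)>9: print("  z",lo.round(1),len(k),np.percentile(k,1,axis=0).round(2),np.percentile(k,99,axis=0).round(2), "rmin",np.percentile(np.hypot(k[:,0],k[:,1]),1))
E
```

```text
0.1 [ 0.25116683 -0.57196414  0.23059573] [ 0.979  0.205 -0.    -0.001] [ 1.134  0.333 -0.065  1.461  0.022  1.35  -0.088] 0.08541450844144619
{'vertical_fov': 67.19274466833252, 'cx': 318.8024021604998, 'cy': 198.49525824977206, 'rvec': array([-2.39881674,  1.56639559,  0.2514886 ]), 'tvec': array([-0.62541691, -0.04076823,  0.38045292])}
wrist 2898 [0.52411959 0.52505706 0.5971583 ] zmax 0.2975842425388
  z 0.1 2892 [ 0.31 -0.5   0.1 ] [ 0.38 -0.4   0.12] rmin 0.5243152856239642
scene 7846 [0.41670419 0.41893878 0.47869199] zmax 0.48118049014612524
  z 0.1 2643 [ 0.32 -0.5   0.1 ] [ 0.6  -0.22  0.2 ] rmin 0.41733870055016686
  z 0.2 2426 [ 0.34 -0.4   0.2 ] [ 0.44 -0.23  0.3 ] rmin 0.4174292126714806
  z 0.3 2236 [ 0.34 -0.4   0.3 ] [ 0.44 -0.23  0.39] rmin 0.419032435676008
  z 0.4 541 [ 0.37 -0.32  0.4 ] [ 0.45 -0.14  0.48] rmin 0.44709560504823315
top 5055 [0.41914815 0.42033257 0.46358212] zmax 0.3263966740479965
  z 0.1 1774 [ 0.34 -0.34  0.1 ] [ 0.44 -0.22  0.2 ] rmin 0.4195097228346976
  z 0.2 2729 [ 0.35 -0.28  0.2 ] [ 0.44 -0.23  0.3 ] rmin 0.41981669807929395
  z 0.3 552 [ 0.35 -0.24  0.3 ] [ 0.44 -0.23  0.33] rmin 0.41945021255387166
```

View pics/wrist1.png

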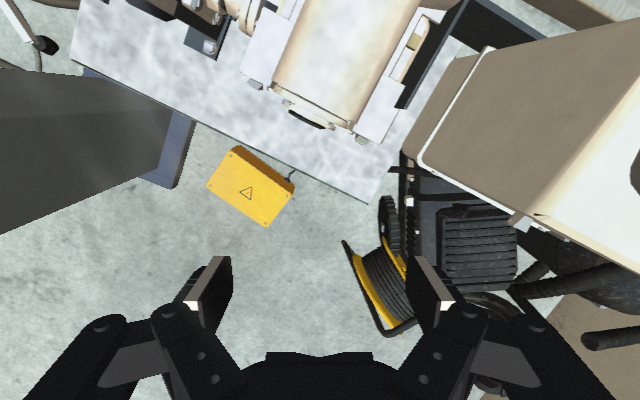

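The wrist view shows the side bench with the motor (350,50), a yellow box (250,188), and a cable reel; the press lies out of view to the left. The move was refused ("invalid input"), so I'll try a fuller row format.

>>> carry_out(steps=[{"jaw":0.0,"x":0,"y":0,"z":-0.05,"ax":0,"ay":0,"az":0},{"jaw":0.0,"x":0,"y":0,"z":-0.1,"ax":0,"ay":0,"az":0},{"jaw":0.0,"x":0,"y":0,"z":-0.15,"ax":0,"ay":0,"az":0}], newtons=40)

```text
time: 0.5
eef_pos: [0.251, -0.5718, 0.3829]
orientation: [0.979, 0.205, -0.0, -0.0]
ft_force: [-0.0, -2.5, 1.0]
finger_gap: 0.044
finger_force: 0.0
```

>>> carry_out(steps=[{"jaw":0.0,"x":0,"y":0,"z":-0.05,"ax":0,"ay":0,"az":0},{"jaw":0.0,"x":0,"y":0,"z":-0.1,"ax":0,"ay":0,"az":0},{"jaw":0.0,"x":0,"y":0,"z":-0.15,"ax":0,"ay":0,"az":0},{"jaw":0.0,"x":0,"y":0,"z":-0.2,"ax":0,"ay":0,"az":0},{"jaw":0.0,"x":0,"y":0,"z":-0.22,"ax":0,"ay":0,"az":0},{"jaw":0.0,"x":0,"y":0,"z":-0.22,"ax":0,"ay":0,"az":0}])

```text
time: 1.1
eef_pos: [0.2457, -0.5625, 0.5782]
orientation: [0.979, 0.204, 0.003, 0.021]
ft_force: [-1.0, -0.5, -0.4]
finger_gap: -0.0002
finger_force: 0.0
```

```bash
python3 - <<'E'
from h import *
s=r.sense();print(s["time"],s["eef_pos"],s["orientation"].round(3),s["qpos"].round(3),s["finger_gap"])
for n in("wrist","scene"):
    p,d=get_image(n); np.savez(f"pics/{n}2.npz",p=p,d=d); W=world(n,d); q=W[d>.12]
    m=(q[:,2]>.35)&(q[:,0]>.15)&(q[:,0]<.7)&(q[:,1]<-.05)&(q[:,1]>-.5); q=q[m]
    print(n,len(q), "zmax", q[:,2].max() if len(q) else 0)
    if len(q): print(np.percentile(q,[1,99],axis=0).round(3))
    cv2.imwrite(f"pics/{n}2.png",p[:,:,::-1])
E
```

```text
1.1 [ 0.24570972 -0.56251554  0.5782295 ] [0.979 0.204 0.003 0.021] [ 0.91   0.409  0.355  0.649 -0.158  2.058 -0.003] -0.00016795396814179992
wrist 2509 zmax 0.46258409044651966
[[ 0.331 -0.499  0.353]
 [ 0.359 -0.345  0.461]]
scene 1772 zmax 0.48086695110404537
[[ 0.338 -0.39   0.351]
 [ 0.441 -0.146  0.478]]
```

View pics/wrist2.png

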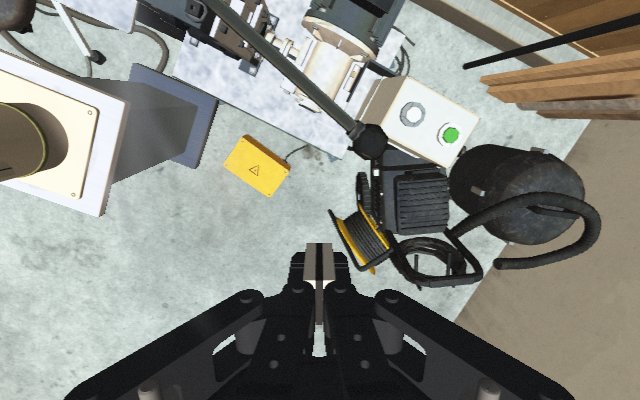

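```bash
python3 - <<'E'
from h import *
z=np.load("pics/wrist2.npz");W=world("wrist",z["d"])
for u,v in [(368,140),(340,113),(300,75),(260,35),(235,8),(225,2),(210,20),(200,5),(180,5),(345,15),(320,50)]: print((u,v),W[v,u].round(3))
z=np.load("pics/scene2.npz");W=world("scene",z["d"])
for u,v in [(468,3),(470,8),(472,20),(511,3),(512,10),(512,25),(500,35)]: print("s",(u,v),W[v,u].round(3))
z=np.load("pics/wrist2.npz");W=world("wrist",z["d"]);q=W[z["d"]>.12]
q=q[(q[:,2]>.3)]
print(np.unique(np.floor(q/.05).astype(int),axis=0,return_counts=True)[0]*.05)
E
```

```text
(368, 140) [ 0.309 -0.586  0.459]
(340, 113) [ 0.32  -0.555  0.453]
(300, 75) [ 0.334 -0.513  0.453]
(260, 35) [ 0.347 -0.474  0.456]
(235, 8) [ 0.389 -0.388  0.237]
(225, 2) [ 0.388 -0.377  0.25 ]
(210, 20) [ 0.352 -0.394  0.333]
(200, 5) [ 0.358 -0.393  0.368]
(180, 5) [ 0.351 -0.37   0.357]
(345, 15) [ 0.461 -0.531  0.171]
(320, 50) [ 0.402 -0.514  0.144]
s (468, 3) [ 0.429 -0.148  0.474]
s (470, 8) [ 0.425 -0.153  0.464]
s (472, 20) [ 0.81  -1.195  0.113]
s (511, 3) [ 0.389 -0.301  0.448]
s (512, 10) [ 0.386 -0.307  0.432]
s (512, 25) [ 0.38  -0.313  0.398]
s (500, 35) [ 0.4   -0.307  0.372]
[[ 0.2  -0.6   0.55]
 [ 0.2  -0.6   0.6 ]
 [ 0.2  -0.55  0.55]
 [ 0.2  -0.55  0.6 ]
 [ 0.25 -0.65  0.4 ]
 [ 0.25 -0.65  0.45]
 [ 0.25 -0.6   0.4 ]
 [ 0.25 -0.6   0.45]
 [ 0.25 -0.6   0.55]
 [ 0.25 -0.6   0.6 ]
 [ 0.25 -0.55  0.6 ]
 [ 0.3  -0.65  0.4 ]
 [ 0.3  -0.65  0.45]
 [ 0.3  -0.6   0.4 ]
 [ 0.3  -0.6   0.45]
 [ 0.3  -0.55  0.4 ]
 [ 0.3  -0.55  0.45]
 [ 0.3  -0.5   0.4 ]
 [ 0.3  -0.5   0.45]
 [ 0.3  -0.45  0.3 ]
 [ 0.3  -0.45  0.45]
 [ 0.3  -0.4   0.3 ]
 [ 0.3  -0.4   0.35]
 [ 0.3  -0.35  0.3 ]
 [ 0.3  -0.35  0.35]
 [ 0.35 -0.5   0.45]
 [ 0.35 -0.45  0.3 ]
 [ 0.35 -0.45  0.45]
 [ 0.35 -0.4   0.3 ]
 [ 0.35 -0.4   0.35]]
```

The lever rod of the press runs level at z≈0.455 from the ball (368,140) towards the upper left. At z 0.58 the tool clears it, so I'll swing over it in two parts and check in between.

>>> carry_out(steps=[{"jaw":0,"x":0.03,"y":-0.027,"z":0,"ax":0,"ay":0,"az":-5},{"jaw":0,"x":0.06,"y":-0.053,"z":0,"ax":0,"ay":0,"az":-10},{"jaw":0,"x":0.09,"y":-0.08,"z":0,"ax":0,"ay":0,"az":-15},{"jaw":0,"x":0.12,"y":-0.106,"z":0,"ax":0,"ay":0,"az":-20},{"jaw":0,"x":0.12,"y":-0.106,"z":0,"ax":0,"ay":0,"az":-20}])

```text
time: 1.7
eef_pos: [0.3176, -0.412, 0.5702]
orientation: [0.926, 0.378, 0.001, 0.017]
ft_force: [-0.4, -0.1, 0.4]
finger_gap: -0.0002
finger_force: 0.0
```

```bash
python3 - <<'E'
from h import *
s=r.sense();print(s["time"],s["eef_pos"],s["orientation"].round(3),s["qpos"].round(3))
p,d=get_image("wrist"); W=world("wrist",d); q=W[(d>.15)]; q=q[(q[:,2]>.38)&(q[:,0]>.15)]
k,c=np.unique(np.floor(q/.05).astype(int),axis=0,return_counts=True)
for a,b in zip(k,c):
    if b>8: print((a*.05).round(2),b,end=";")
print(q[(q[:,1]>-.5)].max(0))
z=np.load("pics/top0.npz");q=world("top",z["d"])[z["d"]>0]
q=q[(q[:,2]>.14)&(q[:,2]<.62)&(q[:,0]>.35)&(q[:,0]<.8)&(q[:,1]>-.12)&(q[:,1]<.3)]
print()
for lo in np.arange(.15,.62,.05):
    k=q[(q[:,2]>=lo)&(q[:,2]<lo+.05)]
    if len(k)>3: print(lo.round(2),len(k),np.median(k,0).round(3),k.min(0).round(3))
E
```

```text
1.7 [ 0.31761778 -0.4120128   0.57023578] [0.926 0.378 0.001 0.017] [ 0.651  0.139  0.209  0.991 -0.022  1.981  0.053]
[ 0.3  -0.65  0.45] 16;[ 0.3 -0.6  0.4] 64;[ 0.3  -0.6   0.45] 489;[ 0.3  -0.55  0.45] 510;[ 0.3  -0.5   0.45] 610;[ 0.3  -0.45  0.45] 128;[ 0.3  -0.45  0.55] 122;[ 0.35 -0.5   0.45] 22;[ 0.35 -0.45  0.45] 632;[ 0.35 -0.4   0.45] 951;[ 0.35 -0.35  0.35] 146;[ 0.35 -0.35  0.4 ] 34;[ 0.35 -0.35  0.45] 2236;[ 0.35 -0.3   0.45] 258;[ 0.4  -0.35  0.35] 24;[ 0.4  -0.35  0.45] 48;[ 0.4  -0.3   0.45] 11;[ 0.40442863 -0.28582836  0.5793518 ]

0.15 27 [ 0.63  -0.021  0.177] [ 0.622 -0.036  0.153]
0.2 34 [0.618 0.003 0.226] [ 0.61  -0.013  0.2  ]
0.25 42 [0.607 0.028 0.275] [0.598 0.015 0.252]
0.3 35 [0.593 0.053 0.322] [0.584 0.041 0.301]
0.35 62 [0.579 0.077 0.38 ] [0.575 0.065 0.352]
0.4 108 [0.573 0.102 0.427] [0.563 0.086 0.401]
0.45 79 [0.557 0.129 0.475] [0.548 0.116 0.45 ]
0.5 138 [0.543 0.152 0.53 ] [0.536 0.139 0.501]
0.55 795 [0.441 0.267 0.593] [0.419 0.161 0.55 ]
0.6 915 [0.471 0.253 0.615] [0.423 0.185 0.6  ]
```

>>> carry_out(steps=[{"jaw":0,"x":0.04,"y":-0.015,"z":0,"ax":0,"ay":0,"az":-5},{"jaw":0,"x":0.08,"y":-0.031,"z":0,"ax":0,"ay":0,"az":-10},{"jaw":0,"x":0.12,"y":-0.046,"z":0,"ax":0,"ay":0,"az":-15},{"jaw":0,"x":0.16,"y":-0.061,"z":0,"ax":0,"ay":0,"az":-20},{"jaw":0,"x":0.2,"y":-0.077,"z":0,"ax":0,"ay":0,"az":-25},{"jaw":0,"x":0.24,"y":-0.092,"z":0,"ax":0,"ay":0,"az":-30},{"jaw":0,"x":0.28,"y":-0.108,"z":0,"ax":0,"ay":0,"az":-35},{"jaw":0,"x":0.32,"y":-0.123,"z":0,"ax":0,"ay":0,"az":-40},{"jaw":0,"x":0.32,"y":-0.123,"z":0,"ax":0,"ay":0,"az":-40}])

```text
time: 2.65
eef_pos: [0.4625, -0.1022, 0.5605]
orientation: [0.741, 0.671, -0.006, 0.015]
ft_force: [-0.4, -0.6, -1.0]
finger_gap: -0.0001
finger_force: 0.0
```

```bash
cat >> h.py <<'E'
from scipy.optimize import least_squares
A=np.radians([-112.5,-40,0,40,110,142.5,175])
def fit(n,d,yaw0,c0=(.5568,.0591),lo=.092,hi=.107):
    W=world(n,d); m=((d>.1)&(W[...,2]>lo)&(W[...,2]<hi)&(abs(np.hypot(W[...,0]-c0[0],W[...,1]-c0[1])-.108)<.014))
    k,l,s,c=cv2.connectedComponentsWithStats(m.astype(np.uint8)); Q=[];I=[]
    y=np.radians(yaw0)
    for i in range(1,k):
        if s[i,4]<12: continue
        q=W[l==i]; q=q[q[:,2]>np.percentile(q[:,2],60)-.004].mean(0)
        e=np.hypot(c0[0]+.108*np.cos(A+y)-q[0],c0[1]+.108*np.sin(A+y)-q[1]); j=e.argmin()
        if e[j]<.013: Q.append(q);I.append(j)
    Q=np.array(Q)
    f=lambda s:(np.c_[s[0]+.108*np.cos(A[I]+s[2]),s[1]+.108*np.sin(A[I]+s[2])]-Q[:,:2]).ravel()
    s=least_squares(f,[*c0,y],loss="soft_l1",f_scale=.002); print(n,I,s.x[:2].round(4),np.degrees(s.x[2]).round(2),abs(s.fun).max().round(4),Q[:,2].round(3)); return s.x
E
python3 - <<'E'
from h import *
s=r.sense();print(s["time"],s["qpos"].round(3))
p,d=get_image("wrist"); cv2.imwrite("pics/wrist3.png",p[:,:,::-1]); np.savez("pics/wrist3.npz",p=p,d=d)
fit("wrist",d,-13.6)
for n in("top","scene"): fit(n,np.load(f"pics/{n}0.npz")["d"],-13.6)
W=world("wrist",d); ok=d>.1
a=np.radians(196.4); 
for rr in(.05,.07,.09): 
    q=np.array([.5568+rr*np.cos(a),.0591+rr*np.sin(a)])
    m=ok&(np.hypot(W[...,0]-q[0],W[...,1]-q[1])<.008); print("dropout z",rr,np.percentile(W[m][:,2],[5,50,95]) if m.any() else None)
m=ok&(np.hypot(W[...,0]-.4345,W[...,1]-.1115)<.03)&(W[...,2]>.12)&(W[...,2]<.135); q=W[m]; print("cap",len(q),q.mean(0) if len(q) else 0, np.ptp(q,0) if len(q) else 0)
E
```

```text
2.65 [ 0.251  0.045 -0.161  1.112  0.04   1.971  0.007]
wrist [np.int64(3), np.int64(6), np.int64(1), np.int64(0)] [0.5576 0.0514] -13.85 0.0006 [0.101 0.101 0.101 0.102]
top [np.int64(2), np.int64(3), np.int64(1), np.int64(4), np.int64(5), np.int64(0), np.int64(6)] [0.5585 0.0569] -13.47 0.0004 [0.1   0.1   0.1   0.1   0.1   0.101 0.1  ]
scene [np.int64(1), np.int64(2), np.int64(0), np.int64(3), np.int64(4), np.int64(5)] [0.5561 0.0601] -13.55 0.0011 [0.098 0.099 0.099 0.099 0.099 0.099]
dropout z 0.05 [0.0597621  0.06605249 0.06828515]
dropout z 0.07 [0.06508223 0.06680359 0.06804049]
dropout z 0.09 [0.06521747 0.06667464 0.0681995 ]
cap 333 [0.43566409 0.10507058 0.12563635] [0.03076719 0.0306714  0.00922662]
```

View pics/wrist3.png

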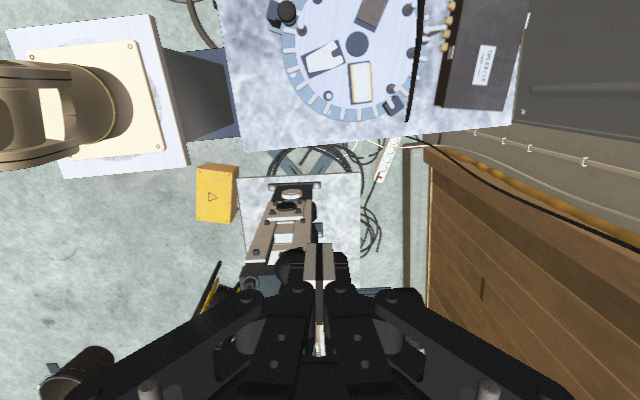

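>>> carry_out(steps=[{"jaw":0,"x":0.045,"y":0.001,"z":0,"ax":0,"ay":0,"az":-6},{"jaw":0,"x":0.0875,"y":0.001,"z":0,"ax":0,"ay":0,"az":-12},{"jaw":0,"x":0.0875,"y":0.001,"z":0.02,"ax":0,"ay":0,"az":-18},{"jaw":0,"x":0.0875,"y":0.001,"z":0.06,"ax":0,"ay":0,"az":-24},{"jaw":0,"x":0.0875,"y":0.001,"z":0.1,"ax":0,"ay":0,"az":-30},{"jaw":0,"x":0.0875,"y":0.001,"z":0.145,"ax":0,"ay":0,"az":-36},{"jaw":0,"x":0.0875,"y":0.001,"z":0.19,"ax":0,"ay":0,"az":-42},{"jaw":0,"x":0.0875,"y":0.001,"z":0.235,"ax":0,"ay":0,"az":-48},{"jaw":0,"x":0.0875,"y":0.001,"z":0.28,"ax":0,"ay":0,"az":-54},{"jaw":0,"x":0.0875,"y":0.001,"z":0.325,"ax":0,"ay":0,"az":-60},{"jaw":0,"x":0.0875,"y":0.001,"z":0.36,"ax":0,"ay":0,"az":-60},{"jaw":0,"x":0.0875,"y":0.001,"z":0.38,"ax":0,"ay":0,"az":-60},{"jaw":0,"x":0.0875,"y":0.001,"z":0.38,"ax":0,"ay":0,"az":-60}])

```text
time: 4.0
eef_pos: [0.4743, -0.0341, 0.1768]
orientation: [0.312, 0.95, -0.014, 0.009]
ft_force: [-0.6, 0.3, 0.3]
finger_gap: 0.0001
finger_force: 0.0
```

```bash
python3 - <<'E'
from h import *
s=r.sense();print(s["time"],s["eef_pos"].round(4),s["orientation"].round(3),s["qpos"].round(3))
p,d=get_image("wrist"); cv2.imwrite("pics/wrist4.png",p[:,:,::-1]); np.savez("pics/wrist4.npz",p=p,d=d)
fit("wrist",d,-13.6,(.5575,.0565))
W=world("wrist",d)
m=(d>.1)&(np.hypot(W[...,0]-.4345,W[...,1]-.1115)<.03)&(W[...,2]>.12)&(W[...,2]<.135); q=W[m]; print("cap",len(q),q.mean(0) if len(q) else 0, np.ptp(q,0) if len(q) else 0)
E
```

```text
4.0 [ 0.4743 -0.0341  0.1768] [ 0.312  0.95  -0.014  0.009] [ 0.19   0.05  -0.244  1.912  0.049  1.175  0.863]
wrist [np.int64(5), np.int64(6), np.int64(4), np.int64(0), np.int64(3), np.int64(2)] [0.5583 0.0554] -13.47 0.0011 [0.103 0.103 0.103 0.103 0.103 0.103]
cap 2923 [0.43603112 0.10768418 0.1273745 ] [0.03177796 0.03212657 0.01053678]
```

```bash
cat >> h.py <<'E'
from scipy.spatial.transform import Rotation as Ro
C=np.array([.5581,.056])
def down(yaw): a=np.radians(yaw)/2; return Ro.from_quat([np.cos(a),np.sin(a),0,0])
def plan(wps):
    s=r.sense(); p0=s["eef_pos"]; R0=Ro.from_quat(s["orientation"])
    for x,y,z,yaw in wps:
        dl=R0.inv().apply(np.array([x,y,z])-p0); v=(R0.inv()*down(yaw)).as_rotvec(degrees=True)
        print('{"jaw":0,"x":%.4f,"y":%.4f,"z":%.4f,"ax":%.1f,"ay":%.1f,"az":%.1f},'%(*dl,*v))
def behind(postang,off,z=.078,rad=.108):
    a=np.radians(postang); q=C+rad*np.array([np.cos(a),np.sin(a)])-off*np.array([-np.sin(a),np.cos(a)]); return (*q,z,postang-90)
E
python3 - <<'E'
from h import *
b=behind(234,.023)
print(b); plan([(*b[:2],.177,b[3]),(*b[:2],.14,b[3]),(*b[:2],.11,b[3]),b])
print(r.sense()["ft_force"])
E
```

```text
(np.float64(0.47601180188178915), np.float64(-0.017854774589767426), 0.078, 144)
{"jaw":0,"x":0.0092,"y":0.0131,"z":0.0016,"ax":-1.1,"ay":1.6,"az":-0.4},
{"jaw":0,"x":0.0102,"y":0.0139,"z":0.0386,"ax":-1.1,"ay":1.6,"az":-0.4},
{"jaw":0,"x":0.0111,"y":0.0144,"z":0.0685,"ax":-1.1,"ay":1.6,"az":-0.4},
{"jaw":0,"x":0.0120,"y":0.0151,"z":0.1005,"ax":-1.1,"ay":1.6,"az":-0.4},
[ 0.49954164 -1.0186618  -0.14917136]
```

>>> carry_out(steps=[{"jaw":0,"x":0.009,"y":0.013,"z":0.002,"ax":-1.1,"ay":1.6,"az":-0.4},{"jaw":0,"x":0.009,"y":0.013,"z":0.002,"ax":-1.1,"ay":1.6,"az":-0.4},{"jaw":0,"x":0.01,"y":0.014,"z":0.039,"ax":-1.1,"ay":1.6,"az":-0.4},{"jaw":0,"x":0.011,"y":0.0145,"z":0.068,"ax":-1.1,"ay":1.6,"az":-0.4},{"jaw":0,"x":0.012,"y":0.015,"z":0.09,"ax":-1.1,"ay":1.6,"az":-0.4},{"jaw":0,"x":0.012,"y":0.015,"z":0.1005,"ax":-1.1,"ay":1.6,"az":-0.4},{"jaw":0,"x":0.012,"y":0.015,"z":0.1005,"ax":-1.1,"ay":1.6,"az":-0.4}])

```text
time: 4.75
eef_pos: [0.4771, -0.0172, 0.0789]
orientation: [0.308, 0.951, -0.0, 0.001]
ft_force: [0.2, 0.2, 1.1]
finger_gap: 0.0002
finger_force: 0.0
```

```bash
python3 - <<'E'
from h import *
s=r.sense(); print(s["eef_pos"].round(4),s["orientation"].round(4),s["ft_force"])
plan([behind(234+a,.017) for a in (-2,0,1.5,3,4.5,6,7.5,8.5,9.5)])
E
```

```text
[ 0.4771 -0.0172  0.0789] [ 3.083e-01  9.513e-01 -1.000e-04  1.200e-03] [0.155835   0.22244728 1.08199599]
{"jaw":0,"x":-0.0017,"y":-0.0005,"z":0.0009,"ax":0.0,"ay":0.1,"az":2.1},
{"jaw":0,"x":-0.0055,"y":-0.0012,"z":0.0009,"ax":0.0,"ay":0.1,"az":0.1},
{"jaw":0,"x":-0.0083,"y":-0.0016,"z":0.0010,"ax":0.0,"ay":0.1,"az":-1.4},
{"jaw":0,"x":-0.0112,"y":-0.0019,"z":0.0010,"ax":0.0,"ay":0.1,"az":-2.9},
{"jaw":0,"x":-0.0140,"y":-0.0022,"z":0.0010,"ax":0.0,"ay":0.1,"az":-4.4},
{"jaw":0,"x":-0.0169,"y":-0.0024,"z":0.0010,"ax":0.0,"ay":0.1,"az":-5.9},
{"jaw":0,"x":-0.0197,"y":-0.0025,"z":0.0010,"ax":0.0,"ay":0.1,"az":-7.4},
{"jaw":0,"x":-0.0216,"y":-0.0025,"z":0.0010,"ax":0.0,"ay":0.1,"az":-8.4},
{"jaw":0,"x":-0.0236,"y":-0.0025,"z":0.0010,"ax":0.0,"ay":0.1,"az":-9.4},
```

>>> carry_out(steps=[{"jaw":0,"x":-0.0035,"y":-0.001,"z":0,"ax":0,"ay":0,"az":0},{"jaw":0,"x":-0.0055,"y":-0.001,"z":0,"ax":0,"ay":0,"az":0},{"jaw":0,"x":-0.0085,"y":-0.0015,"z":0,"ax":0,"ay":0,"az":-1.5},{"jaw":0,"x":-0.011,"y":-0.002,"z":0,"ax":0,"ay":0,"az":-3},{"jaw":0,"x":-0.014,"y":-0.002,"z":0,"ax":0,"ay":0,"az":-4.5}])

```text
time: 5.25
eef_pos: [0.4874, -0.0261, 0.0803]
orientation: [0.27, 0.963, 0.0, 0.001]
ft_force: [-4.9, 1.3, 4.0]
finger_gap: -0.0002
finger_force: 2.5
```

>>> carry_out(steps=[{"jaw":0,"x":-0.003,"y":0,"z":0,"ax":0,"ay":0,"az":-1.5},{"jaw":0,"x":-0.006,"y":0,"z":0,"ax":0,"ay":0,"az":-3},{"jaw":0,"x":-0.008,"y":0,"z":0,"ax":0,"ay":0,"az":-4},{"jaw":0,"x":-0.01,"y":0,"z":0,"ax":0,"ay":0,"az":-5},{"jaw":0,"x":-0.01,"y":0,"z":0,"ax":0,"ay":0,"az":-5}])

```text
time: 5.75
eef_pos: [0.4965, -0.0319, 0.0794]
orientation: [0.228, 0.974, 0.0, 0.002]
ft_force: [-0.8, 0.1, 0.6]
finger_gap: -0.0002
finger_force: 0.0
```

```bash
python3 - <<'E'
from h import *
p,d=get_image("top"); 
for y in(-13.5,1.5): fit("top",d,y)
s=r.sense(); print(s["eef_pos"].round(4),s["ft_force"].round(1))
print("rel ang",np.degrees(np.arctan2(*(s["eef_pos"][:2]-C)[::-1])))
E
```

```text
top [np.int64(0)] [0.554  0.0627] -13.53 0.0 [0.1]
top [np.int64(2), np.int64(3), np.int64(1), np.int64(4), np.int64(5), np.int64(6)] [0.5584 0.0567] 1.23 0.0006 [0.1   0.1   0.1   0.1   0.1   0.101]
[ 0.4962 -0.0318  0.0793] [-0.7  0.3  0.6]
rel ang -125.17720252863911
```

```bash
python3 - <<'E'
from h import *
plan([behind(249+a,.017) for a in (-2,0,2,4,6,7,8,9,10.5)])
E
```

```text
{"jaw":0,"x":-0.0058,"y":-0.0027,"z":0.0013,"ax":0.1,"ay":0.2,"az":-3.4},
{"jaw":0,"x":-0.0096,"y":-0.0030,"z":0.0013,"ax":0.1,"ay":0.2,"az":-5.4},
{"jaw":0,"x":-0.0134,"y":-0.0032,"z":0.0013,"ax":0.1,"ay":0.2,"az":-7.4},
{"jaw":0,"x":-0.0172,"y":-0.0032,"z":0.0013,"ax":0.1,"ay":0.2,"az":-9.4},
{"jaw":0,"x":-0.0211,"y":-0.0031,"z":0.0014,"ax":0.1,"ay":0.2,"az":-11.4},
{"jaw":0,"x":-0.0230,"y":-0.0030,"z":0.0014,"ax":0.0,"ay":0.2,"az":-12.4},
{"jaw":0,"x":-0.0249,"y":-0.0029,"z":0.0014,"ax":0.0,"ay":0.2,"az":-13.4},
{"jaw":0,"x":-0.0268,"y":-0.0027,"z":0.0014,"ax":0.0,"ay":0.2,"az":-14.4},
{"jaw":0,"x":-0.0296,"y":-0.0024,"z":0.0014,"ax":0.0,"ay":0.2,"az":-15.9},
```

>>> carry_out(steps=[{"jaw":0,"x":-0.006,"y":-0.0025,"z":0,"ax":0,"ay":0,"az":-3.5},{"jaw":0,"x":-0.0095,"y":-0.003,"z":0,"ax":0,"ay":0,"az":-5.5},{"jaw":0,"x":-0.0135,"y":-0.003,"z":0,"ax":0,"ay":0,"az":-7.5},{"jaw":0,"x":-0.017,"y":-0.003,"z":0,"ax":0,"ay":0,"az":-9.5},{"jaw":0,"x":-0.02,"y":-0.003,"z":0,"ax":0,"ay":0,"az":-11},{"jaw":0,"x":-0.023,"y":-0.003,"z":0,"ax":0,"ay":0,"az":-12.5},{"jaw":0,"x":-0.025,"y":-0.003,"z":0,"ax":0,"ay":0,"az":-13.5},{"jaw":0,"x":-0.027,"y":-0.0025,"z":0,"ax":0,"ay":0,"az":-14.5},{"jaw":0,"x":-0.0295,"y":-0.0025,"z":0,"ax":0,"ay":0,"az":-16},{"jaw":0,"x":-0.0295,"y":-0.0025,"z":0,"ax":0,"ay":0,"az":-16},{"jaw":0,"x":-0.0295,"y":-0.0025,"z":0,"ax":0,"ay":0,"az":-16}])

```text
time: 6.9
eef_pos: [0.5214, -0.0471, 0.0793]
orientation: [0.091, 0.996, -0.0, 0.002]
ft_force: [0.3, -1.0, -0.6]
finger_gap: -0.0001
finger_force: 0.0
```

```bash
python3 - <<'E'
from h import *
p,d=get_image("top"); fit("top",d,16.5)
s=r.sense(); print(s["eef_pos"].round(4),s["ft_force"].round(1))
y0=s["eef_pos"]
yw=257.5-90
b=behind(191.5,.027)   # post6 after two clicks at 175+16.5
print(b); plan([(y0[0],y0[1],.13,yw),(y0[0],y0[1],.2,yw),(*b[:2],.2,b[3]),b])
E
```

```text
top [np.int64(2), np.int64(1), np.int64(3), np.int64(4), np.int64(5), np.int64(6)] [0.5586 0.0567] 16.58 0.0004 [0.1   0.1   0.1   0.1   0.101 0.101]
[ 0.5214 -0.0471  0.0793] [ 0.4  0.6 -0.4]
(np.float64(0.4468851976716861), np.float64(0.06092623010770512), 0.078, 101.5)
{"jaw":0,"x":-0.0002,"y":0.0000,"z":-0.0507,"ax":0.0,"ay":0.2,"az":2.1},
{"jaw":0,"x":-0.0004,"y":0.0000,"z":-0.1207,"ax":0.0,"ay":0.2,"az":2.1},
{"jaw":0,"x":0.0924,"y":0.0928,"z":-0.1209,"ax":0.1,"ay":0.2,"az":68.1},
{"jaw":0,"x":0.0928,"y":0.0927,"z":0.0011,"ax":0.1,"ay":0.2,"az":68.1},
```

>>> carry_out(steps=[{"jaw":0,"x":0,"y":0,"z":-0.05,"ax":0,"ay":0,"az":2},{"jaw":0,"x":0,"y":0,"z":-0.09,"ax":0,"ay":0,"az":4},{"jaw":0,"x":0.01,"y":0.01,"z":-0.12,"ax":0,"ay":0,"az":12},{"jaw":0,"x":0.025,"y":0.025,"z":-0.12,"ax":0,"ay":0,"az":20},{"jaw":0,"x":0.04,"y":0.04,"z":-0.12,"ax":0,"ay":0,"az":28},{"jaw":0,"x":0.055,"y":0.055,"z":-0.12,"ax":0,"ay":0,"az":36},{"jaw":0,"x":0.07,"y":0.07,"z":-0.12,"ax":0,"ay":0,"az":44},{"jaw":0,"x":0.08,"y":0.08,"z":-0.12,"ax":0,"ay":0,"az":52},{"jaw":0,"x":0.09,"y":0.09,"z":-0.12,"ax":0,"ay":0,"az":60},{"jaw":0,"x":0.09,"y":0.09,"z":-0.12,"ax":0,"ay":0,"az":68},{"jaw":0,"x":0.09,"y":0.09,"z":-0.12,"ax":0,"ay":0,"az":68}])

```text
time: 8.05
eef_pos: [0.4485, 0.0581, 0.1992]
orientation: [0.633, 0.774, 0.001, 0.002]
ft_force: [-0.2, -0.2, 0.5]
finger_gap: 0.0001
finger_force: 0.0
```

```bash
python3 - <<'E'
from h import *
s=r.sense(); print(s["eef_pos"].round(4),s["ft_force"].round(1))
p,d=get_image("wrist"); fit("wrist",d,16.5); np.savez("pics/wrist5.npz",p=p,d=d)
W=world("wrist",d)
m=(d>.08)&(np.hypot(W[...,0]-.4355,W[...,1]-.109)<.03)&(W[...,2]>.12)&(W[...,2]<.135); q=W[m]; print("cap",len(q),q.mean(0) if len(q) else 0, np.ptp(q,0) if len(q) else 0)
b=behind(191.5,.024); print(b)
plan([(*b[:2],.19,b[3]),(*b[:2],.12,b[3]),b])
E
```

```text
[0.4485 0.0581 0.1992] [-0.2 -0.2  0.5]
wrist [np.int64(4), np.int64(3), np.int64(5), np.int64(2), np.int64(6), np.int64(1)] [0.557  0.0565] 16.77 0.0009 [0.101 0.101 0.101 0.101 0.101 0.1  ]
cap 1518 [0.43489684 0.10951033 0.12559054] [0.03148211 0.03129645 0.00693477]
(np.float64(0.4474833014749377), np.float64(0.05798645599384264), 0.078, 101.5)
{"jaw":0,"x":0.0005,"y":-0.0011,"z":0.0091,"ax":0.2,"ay":0.1,"az":0.3},
{"jaw":0,"x":0.0006,"y":-0.0013,"z":0.0791,"ax":0.2,"ay":0.1,"az":0.3},
{"jaw":0,"x":0.0006,"y":-0.0015,"z":0.1211,"ax":0.2,"ay":0.1,"az":0.3},
```

>>> carry_out(steps=[{"jaw":0,"x":0.0005,"y":-0.001,"z":0.04,"ax":0,"ay":0,"az":0},{"jaw":0,"x":0.0005,"y":-0.001,"z":0.08,"ax":0,"ay":0,"az":0},{"jaw":0,"x":0.0005,"y":-0.0015,"z":0.105,"ax":0,"ay":0,"az":0},{"jaw":0,"x":0.0005,"y":-0.0015,"z":0.121,"ax":0,"ay":0,"az":0},{"jaw":0,"x":0.0005,"y":-0.0015,"z":0.121,"ax":0,"ay":0,"az":0}])

```text
time: 8.6
eef_pos: [0.446, 0.0573, 0.076]
orientation: [0.631, 0.776, -0.001, -0.0]
ft_force: [-0.2, -0.3, 0.7]
finger_gap: -0.0
finger_force: 0.0
```

```bash
python3 - <<'E'
from h import *
s=r.sense(); print(s["eef_pos"].round(4),s["ft_force"].round(1))
plan([behind(191.5+a,.017) for a in (-2,0,2,4,6,8,9,10,11)])
E
```

```text
[0.446  0.0573 0.076 ] [-0.2 -0.3  0.7]
{"jaw":0,"x":-0.0029,"y":0.0023,"z":-0.0020,"ax":-0.1,"ay":0.0,"az":2.3},
{"jaw":0,"x":-0.0067,"y":0.0016,"z":-0.0020,"ax":-0.1,"ay":0.0,"az":0.3},
{"jaw":0,"x":-0.0105,"y":0.0010,"z":-0.0020,"ax":-0.1,"ay":0.0,"az":-1.7},
{"jaw":0,"x":-0.0143,"y":0.0006,"z":-0.0020,"ax":-0.1,"ay":0.0,"az":-3.7},
{"jaw":0,"x":-0.0181,"y":0.0003,"z":-0.0020,"ax":-0.1,"ay":0.0,"az":-5.7},
{"jaw":0,"x":-0.0219,"y":0.0002,"z":-0.0020,"ax":-0.1,"ay":0.0,"az":-7.7},
{"jaw":0,"x":-0.0238,"y":0.0002,"z":-0.0020,"ax":-0.1,"ay":0.0,"az":-8.7},
{"jaw":0,"x":-0.0257,"y":0.0002,"z":-0.0020,"ax":-0.1,"ay":0.0,"az":-9.7},
{"jaw":0,"x":-0.0276,"y":0.0002,"z":-0.0020,"ax":-0.1,"ay":0.0,"az":-10.7},
```

>>> carry_out(steps=[{"jaw":0,"x":-0.004,"y":0.002,"z":-0.002,"ax":0,"ay":0,"az":0},{"jaw":0,"x":-0.0065,"y":0.0015,"z":-0.002,"ax":0,"ay":0,"az":0},{"jaw":0,"x":-0.0085,"y":0.001,"z":-0.002,"ax":0,"ay":0,"az":-1},{"jaw":0,"x":-0.0105,"y":0.001,"z":-0.002,"ax":0,"ay":0,"az":-2},{"jaw":0,"x":-0.0145,"y":0.0005,"z":-0.002,"ax":0,"ay":0,"az":-4},{"jaw":0,"x":-0.018,"y":0.0005,"z":-0.002,"ax":0,"ay":0,"az":-6},{"jaw":0,"x":-0.022,"y":0,"z":-0.002,"ax":0,"ay":0,"az":-8},{"jaw":0,"x":-0.024,"y":0,"z":-0.002,"ax":0,"ay":0,"az":-9},{"jaw":0,"x":-0.026,"y":0,"z":-0.002,"ax":0,"ay":0,"az":-10},{"jaw":0,"x":-0.0275,"y":0,"z":-0.002,"ax":0,"ay":0,"az":-11},{"jaw":0,"x":-0.0275,"y":0,"z":-0.002,"ax":0,"ay":0,"az":-11}])

```text
time: 9.7
eef_pos: [0.4531, 0.0307, 0.0802]
orientation: [0.555, 0.832, 0.001, 0.001]
ft_force: [-0.6, -0.1, -0.4]
finger_gap: -0.0002
finger_force: 0.0
```

```bash
python3 - <<'E'
from h import *
s=r.sense(); print(s["eef_pos"].round(4),s["ft_force"].round(1))
p,d=get_image("top"); fit("top",d,31.5)
plan([behind(206.5+a,.017) for a in (-2,0,2,4,6,8,10,12,14,15,17,19,21,23,24,25,26)])
E
```

```text
[0.4531 0.0307 0.0802] [-0.6 -0.1 -0.4]
top [np.int64(1), np.int64(2), np.int64(3), np.int64(0), np.int64(4), np.int64(5)] [0.5585 0.0566] 31.55 0.0006 [0.1   0.1   0.1   0.101 0.1   0.1  ]
{"jaw":0,"x":-0.0038,"y":-0.0018,"z":0.0021,"ax":0.2,"ay":0.1,"az":-1.9},
{"jaw":0,"x":-0.0076,"y":-0.0022,"z":0.0021,"ax":0.2,"ay":0.1,"az":-3.9},
{"jaw":0,"x":-0.0114,"y":-0.0025,"z":0.0021,"ax":0.2,"ay":0.1,"az":-5.9},
{"jaw":0,"x":-0.0152,"y":-0.0026,"z":0.0021,"ax":0.2,"ay":0.1,"az":-7.9},
{"jaw":0,"x":-0.0190,"y":-0.0026,"z":0.0022,"ax":0.1,"ay":0.1,"az":-9.9},
{"jaw":0,"x":-0.0228,"y":-0.0025,"z":0.0022,"ax":0.1,"ay":0.1,"az":-11.9},
{"jaw":0,"x":-0.0266,"y":-0.0022,"z":0.0022,"ax":0.1,"ay":0.1,"az":-13.9},
{"jaw":0,"x":-0.0304,"y":-0.0018,"z":0.0022,"ax":0.1,"ay":0.1,"az":-15.9},
{"jaw":0,"x":-0.0342,"y":-0.0013,"z":0.0022,"ax":0.1,"ay":0.1,"az":-17.9},
{"jaw":0,"x":-0.0361,"y":-0.0010,"z":0.0022,"ax":0.1,"ay":0.1,"az":-18.9},
{"jaw":0,"x":-0.0398,"y":-0.0003,"z":0.0022,"ax":0.1,"ay":0.1,"az":-20.9},
{"jaw":0,"x":-0.0435,"y":0.0006,"z":0.0022,"ax":0.1,"ay":0.1,"az":-22.9},
{"jaw":0,"x":-0.0472,"y":0.0016,"z":0.0022,"ax":0.1,"ay":0.1,"az":-24.9},
{"jaw":0,"x":-0.0509,"y":0.0027,"z":0.0022,"ax":0.1,"ay":0.1,"az":-26.9},
{"jaw":0,"x":-0.0527,"y":0.0033,"z":0.0022,"ax":0.1,"ay":0.1,"az":-27.9},
{"jaw":0,"x":-0.0545,"y":0.0039,"z":0.0022,"ax":0.1,"ay":0.1,"az":-28.9},
{"jaw":0,"x":-0.0563,"y":0.0046,"z":0.0022,"ax":0.1,"ay":0.1,"az":-29.9},
```

3 of 6 clicks are done (yaw 31.55°). Now the next two in one run.

>>> carry_out(steps=[{"jaw":0,"x":-0.004,"y":-0.002,"z":0.001,"ax":0,"ay":0,"az":-2},{"jaw":0,"x":-0.0075,"y":-0.002,"z":0.001,"ax":0,"ay":0,"az":-4},{"jaw":0,"x":-0.0115,"y":-0.0025,"z":0.001,"ax":0,"ay":0,"az":-6},{"jaw":0,"x":-0.015,"y":-0.0025,"z":0.001,"ax":0,"ay":0,"az":-8},{"jaw":0,"x":-0.019,"y":-0.0025,"z":0.001,"ax":0,"ay":0,"az":-10},{"jaw":0,"x":-0.023,"y":-0.0025,"z":0.001,"ax":0,"ay":0,"az":-12},{"jaw":0,"x":-0.0265,"y":-0.002,"z":0.001,"ax":0,"ay":0,"az":-14},{"jaw":0,"x":-0.0285,"y":-0.002,"z":0.001,"ax":0,"ay":0,"az":-15},{"jaw":0,"x":-0.0285,"y":-0.002,"z":0.001,"ax":0,"ay":0,"az":-15},{"jaw":0,"x":-0.032,"y":-0.0015,"z":0.001,"ax":0,"ay":0,"az":-17},{"jaw":0,"x":-0.036,"y":-0.001,"z":0.001,"ax":0,"ay":0,"az":-19},{"jaw":0,"x":-0.04,"y":0,"z":0.001,"ax":0,"ay":0,"az":-21},{"jaw":0,"x":-0.0435,"y":0.0005,"z":0.001,"ax":0,"ay":0,"az":-23},{"jaw":0,"x":-0.047,"y":0.0015,"z":0.001,"ax":0,"ay":0,"az":-25},{"jaw":0,"x":-0.051,"y":0.0025,"z":0.001,"ax":0,"ay":0,"az":-27},{"jaw":0,"x":-0.0525,"y":0.0035,"z":0.001,"ax":0,"ay":0,"az":-28},{"jaw":0,"x":-0.0545,"y":0.004,"z":0.001,"ax":0,"ay":0,"az":-29},{"jaw":0,"x":-0.0555,"y":0.0045,"z":0.001,"ax":0,"ay":0,"az":-29.5},{"jaw":0,"x":-0.0555,"y":0.0045,"z":0.001,"ax":0,"ay":0,"az":-29.5}])

```text
time: 11.65
eef_pos: [0.4785, -0.0186, 0.0791]
orientation: [0.325, 0.946, 0.0, 0.002]
ft_force: [-0.0, 0.9, -0.4]
finger_gap: 0.0002
finger_force: 0.0
```

```bash
python3 - <<'E'
from h import *
s=r.sense(); print(s["eef_pos"].round(4),s["ft_force"].round(1))
p,d=get_image("top"); fit("top",d,61.5); fit("top",d,46.5)
plan([behind(236.5+a,.017) for a in (-2,0,2,4,6,8,9,10,11)])
E
```

```text
[ 0.4785 -0.0186  0.0791] [-0.   0.9 -0.4]
top [np.int64(1), np.int64(0), np.int64(2), np.int64(3), np.int64(5), np.int64(4)] [0.5584 0.0568] 61.63 0.0006 [0.1   0.1   0.1   0.101 0.1   0.1  ]
top [np.int64(6)] [0.5548 0.0616] 46.48 0.0 [0.102]
{"jaw":0,"x":-0.0046,"y":-0.0009,"z":0.0011,"ax":0.1,"ay":0.2,"az":-2.4},
{"jaw":0,"x":-0.0084,"y":-0.0013,"z":0.0011,"ax":0.1,"ay":0.2,"az":-4.4},
{"jaw":0,"x":-0.0122,"y":-0.0015,"z":0.0012,"ax":0.1,"ay":0.2,"az":-6.4},
{"jaw":0,"x":-0.0160,"y":-0.0016,"z":0.0012,"ax":0.1,"ay":0.2,"az":-8.4},
{"jaw":0,"x":-0.0198,"y":-0.0016,"z":0.0012,"ax":0.1,"ay":0.2,"az":-10.4},
{"jaw":0,"x":-0.0236,"y":-0.0014,"z":0.0012,"ax":0.1,"ay":0.2,"az":-12.4},
{"jaw":0,"x":-0.0255,"y":-0.0013,"z":0.0012,"ax":0.1,"ay":0.2,"az":-13.4},
{"jaw":0,"x":-0.0274,"y":-0.0011,"z":0.0012,"ax":0.1,"ay":0.2,"az":-14.4},
{"jaw":0,"x":-0.0293,"y":-0.0009,"z":0.0012,"ax":0.1,"ay":0.2,"az":-15.4},
```

Five done (61.6°); one more click.

>>> carry_out(steps=[{"jaw":0,"x":-0.0045,"y":-0.001,"z":0.001,"ax":0,"ay":0,"az":-2.5},{"jaw":0,"x":-0.0085,"y":-0.0015,"z":0.001,"ax":0,"ay":0,"az":-4.5},{"jaw":0,"x":-0.012,"y":-0.0015,"z":0.001,"ax":0,"ay":0,"az":-6.5},{"jaw":0,"x":-0.016,"y":-0.0015,"z":0.001,"ax":0,"ay":0,"az":-8.5},{"jaw":0,"x":-0.02,"y":-0.0015,"z":0.001,"ax":0,"ay":0,"az":-10.5},{"jaw":0,"x":-0.0235,"y":-0.0015,"z":0.001,"ax":0,"ay":0,"az":-12.5},{"jaw":0,"x":-0.0255,"y":-0.0015,"z":0.001,"ax":0,"ay":0,"az":-13.5},{"jaw":0,"x":-0.0275,"y":-0.001,"z":0.001,"ax":0,"ay":0,"az":-14.5},{"jaw":0,"x":-0.0285,"y":-0.001,"z":0.001,"ax":0,"ay":0,"az":-15},{"jaw":0,"x":-0.0285,"y":-0.001,"z":0.001,"ax":0,"ay":0,"az":-15},{"jaw":0,"x":-0.022,"y":-0.001,"z":0.001,"ax":0,"ay":0,"az":-15},{"jaw":0,"x":-0.022,"y":-0.001,"z":-0.04,"ax":0,"ay":0,"az":-15},{"jaw":0,"x":-0.022,"y":-0.001,"z":-0.085,"ax":0,"ay":0,"az":-15},{"jaw":0,"x":-0.022,"y":-0.001,"z":-0.115,"ax":0,"ay":0,"az":-15},{"jaw":0,"x":-0.022,"y":-0.001,"z":-0.115,"ax":0,"ay":0,"az":-15}])

```text
time: 13.2
eef_pos: [0.4967, -0.0323, 0.1987]
orientation: [0.198, 0.98, 0.0, 0.005]
ft_force: [1.1, -0.1, -0.1]
finger_gap: 0.0
finger_force: 0.0
```

```bash
python3 - <<'E'
from h import *
s=r.sense(); print(s["eef_pos"].round(4),s["ft_force"].round(1))
p,d=get_image("top"); fit("top",d,76.5); fit("top",d,61.5)
p,d=get_image("wrist"); W=world("wrist",d)
cap=np.array([.4352,.1095])
m=(d>.08)&(np.hypot(W[...,0]-cap[0],W[...,1]-cap[1])<.03)&(W[...,2]>.12)&(W[...,2]<.135); q=W[m]; print("cap",len(q),q.mean(0) if len(q) else 0)
x,y,_=s["eef_pos"]
plan([(x,y,.2,146.5),(*cap,.2,90),(*cap,.14,90)])
E
```

```text
[ 0.4967 -0.0323  0.1987] [ 1.1 -0.1 -0.1]
top [np.int64(1), np.int64(0), np.int64(2), np.int64(3), np.int64(5), np.int64(4)] [0.5584 0.0568] 76.5 0.0004 [0.101 0.101 0.1   0.1   0.101 0.1  ]Traceback (most recent call last):
  File "<stdin>", line 3, in <module>
  File "h.py", line 26, in fit
    s=least_squares(f,[*c0,y],loss="soft_l1",f_scale=.002); print(n,I,s.x[:2].round(4),np.degrees(s.x[2]).round(2),abs(s.fun).max().round(4),Q[:,2].round(3)); return s.x
    return func(*args, **kwargs)
    vector_fun = VectorFunction(
        fun_wrapped,
    ...<6 lines>...
        workers=workers
    )
    self._update_fun()
    ~~~~~~~~~~~~~~~~^^
    self.f = self.fun_wrapped(xp_copy(self.x))
             ~~~~~~~~~~~~~~~~^^^^^^^^^^^^^^^^^
    return np.atleast_1d(self.fun(x))
                         ~~~~~~~~^^^
    return self.f(x, *self.args, **self.kwargs)
           ~~~~~~^^^^^^^^^^^^^^^^^^^^^^^^^^^^^^
  File "h.py", line 25, in <lambda>
    f=lambda s:(np.c_[s[0]+.108*np.cos(A[I]+s[2]),s[1]+.108*np.sin(A[I]+s[2])]-Q[:,:2]).ravel()
                                                                               ~^^^^^^
IndexError: too many indices for array: array is 1-dimensional, but 2 were indexed
```

```bash
python3 - <<'E'
from h import *
s=r.sense(); print(s["eef_pos"].round(4))
cap=np.array([.4352,.1095]); plan([(*cap,.2,100),(*cap,.14,100)])
E
```

```text
[ 0.4957 -0.0325  0.1961]
{"jaw":0,"x":0.1109,"y":0.1073,"z":-0.0044,"ax":0.3,"ay":0.3,"az":57.1},
{"jaw":0,"x":0.1113,"y":0.1071,"z":0.0556,"ax":0.3,"ay":0.3,"az":57.1},
```

>>> carry_out(steps=[{"jaw":0,"x":0.014,"y":0.013,"z":-0.004,"ax":0,"ay":0,"az":7},{"jaw":0,"x":0.03,"y":0.028,"z":-0.004,"ax":0,"ay":0,"az":15},{"jaw":0,"x":0.045,"y":0.043,"z":-0.004,"ax":0,"ay":0,"az":23},{"jaw":0,"x":0.06,"y":0.058,"z":-0.004,"ax":0,"ay":0,"az":31},{"jaw":0,"x":0.075,"y":0.073,"z":-0.004,"ax":0,"ay":0,"az":39},{"jaw":0,"x":0.09,"y":0.088,"z":-0.004,"ax":0,"ay":0,"az":47},{"jaw":0,"x":0.1,"y":0.098,"z":-0.004,"ax":0,"ay":0,"az":54},{"jaw":0,"x":0.111,"y":0.107,"z":-0.004,"ax":0,"ay":0,"az":57},{"jaw":0,"x":0.111,"y":0.107,"z":0.02,"ax":0,"ay":0,"az":57},{"jaw":0,"x":0.111,"y":0.107,"z":0.045,"ax":0,"ay":0,"az":57},{"jaw":0,"x":0.111,"y":0.107,"z":0.055,"ax":0,"ay":0,"az":57},{"jaw":0,"x":0.111,"y":0.107,"z":0.055,"ax":0,"ay":0,"az":57}])

```text
time: 14.45
eef_pos: [0.4329, 0.1086, 0.1371]
orientation: [0.642, 0.767, -0.001, 0.0]
ft_force: [0.4, 0.4, -0.5]
finger_gap: 0.0002
finger_force: 0.0
```

```bash
python3 - <<'E'
from h import *
s=r.sense(); print(s["eef_pos"].round(4),s["orientation"].round(3),s["ft_force"].round(1))
p,d=get_image("wrist"); cv2.imwrite("pics/wrist6.png",p[:,:,::-1])
cap=np.array([.4352,.1095]); plan([(*cap,.128,100),(*cap,.103,100)])
E
```

```text
[0.4329 0.1086 0.1371] [ 0.642  0.767 -0.001  0.   ] [ 0.4  0.4 -0.5]
{"jaw":0,"x":0.0004,"y":0.0015,"z":0.0105,"ax":0.1,"ay":0.0,"az":0.1},
{"jaw":0,"x":0.0004,"y":0.0014,"z":0.0355,"ax":0.1,"ay":0.0,"az":0.1},
```

View pics/wrist6.png

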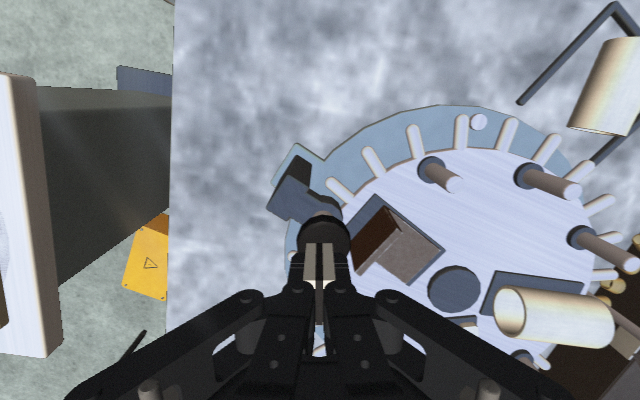

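The closed fingertips sit over the black cap (322,238). The tube nest (550,315) is at the pointer side, and the sample tube lies in its frame (605,85). Next is the slow press.

>>> carry_out(steps=[{"jaw":0,"x":0,"y":0.0015,"z":0.005,"ax":0,"ay":0,"az":0},{"jaw":0,"x":0,"y":0.0015,"z":0.008,"ax":0,"ay":0,"az":0},{"jaw":0,"x":0,"y":0.0015,"z":0.01,"ax":0,"ay":0,"az":0},{"jaw":0,"x":0,"y":0.0015,"z":0.012,"ax":0,"ay":0,"az":0},{"jaw":0,"x":0,"y":0.0015,"z":0.014,"ax":0,"ay":0,"az":0},{"jaw":0,"x":0,"y":0.0015,"z":0.016,"ax":0,"ay":0,"az":0},{"jaw":0,"x":0,"y":0.0015,"z":0.018,"ax":0,"ay":0,"az":0},{"jaw":0,"x":0,"y":0.0015,"z":0.02,"ax":0,"ay":0,"az":0},{"jaw":0,"x":0,"y":0.0015,"z":0.022,"ax":0,"ay":0,"az":0},{"jaw":0,"x":0,"y":0.0015,"z":0.024,"ax":0,"ay":0,"az":0}])

```text
time: 15.5
eef_pos: [0.436, 0.1092, 0.1148]
orientation: [0.642, 0.767, 0.001, 0.001]
ft_force: [-0.8, -0.4, 1.2]
finger_gap: -0.0003
finger_force: 1.1
```

>>> carry_out(steps=[{"jaw":0,"x":0,"y":0,"z":0.002,"ax":0,"ay":0,"az":0},{"jaw":0,"x":0,"y":0,"z":0.004,"ax":0,"ay":0,"az":0},{"jaw":0,"x":0,"y":0,"z":0.006,"ax":0,"ay":0,"az":0},{"jaw":0,"x":0,"y":0,"z":0.007,"ax":0,"ay":0,"az":0},{"jaw":0,"x":0,"y":0,"z":0.008,"ax":0,"ay":0,"az":0},{"jaw":0,"x":0,"y":0,"z":0.009,"ax":0,"ay":0,"az":0},{"jaw":0,"x":0,"y":0,"z":0.009,"ax":0,"ay":0,"az":0}])

```text
time: 16.2
eef_pos: [0.4359, 0.1092, 0.1058]
orientation: [0.642, 0.767, 0.001, 0.001]
ft_force: [1.4, 0.7, -1.0]
finger_gap: 0.0003
finger_force: 0.1
```

>>> carry_out(steps=[{"jaw":0,"x":0,"y":0,"z":0.001,"ax":0,"ay":0,"az":0},{"jaw":0,"x":0,"y":0,"z":0.002,"ax":0,"ay":0,"az":0},{"jaw":0,"x":0,"y":0,"z":0.003,"ax":0,"ay":0,"az":0},{"jaw":0,"x":0,"y":0,"z":0.003,"ax":0,"ay":0,"az":0}])

```text
time: 16.6
eef_pos: [0.436, 0.1092, 0.1039]
orientation: [0.642, 0.767, 0.001, 0.001]
ft_force: [-7.1, -1.6, 16.5]
finger_gap: -0.0003
finger_force: 8.1
```

>>> carry_out(steps=[{"jaw":0,"x":0,"y":0,"z":-0.01,"ax":0,"ay":0,"az":0},{"jaw":0,"x":0,"y":0,"z":-0.04,"ax":0,"ay":0,"az":0},{"jaw":0,"x":0,"y":0,"z":-0.08,"ax":0,"ay":0,"az":0},{"jaw":0,"x":0,"y":0,"z":-0.1,"ax":0,"ay":0,"az":0},{"jaw":0,"x":0,"y":0,"z":-0.1,"ax":0,"ay":0,"az":0},{"jaw":0,"x":0,"y":0,"z":-0.1,"ax":0,"ay":0,"az":0}])

```text
time: 17.2
eef_pos: [0.4356, 0.1092, 0.2029]
orientation: [0.642, 0.767, 0.001, 0.001]
ft_force: [0.3, 0.1, -0.4]
finger_gap: 0.0001
finger_force: 0.0
```

```bash
python3 - <<'E'
from h import *
s=r.sense(); print(s["time"],s["eef_pos"].round(4),s["ft_force"].round(1))
for n in("wrist","top","scene"):
    p,d=get_image(n); fit(n,d,76.5); W=world(n,d)
    m=(d>.08)&(np.hypot(W[...,0]-.4352,W[...,1]-.1095)<.014)&(W[...,2]<.15); q=W[m][:,2]
    print("cap z",len(q),np.percentile(q,[50,90,97]) if len(q) else 0)
    if n=="scene": cv2.imwrite("pics/scene9.png",cv2.resize(p[110:260,220:430,::-1],(770,550),interpolation=2))
E
```

```text
17.2 [0.4356 0.1092 0.2029] [ 0.3  0.1 -0.4]
wrist [np.int64(3), np.int64(2), np.int64(1), np.int64(0)] [0.556  0.0563] 76.53 0.0008 [0.1   0.1   0.1   0.099]
cap z 1041 [0.10356428 0.1045194  0.10485131]
top [np.int64(1), np.int64(0), np.int64(2), np.int64(3)] [0.5583 0.0568] 76.45 0.0004 [0.1   0.1   0.1   0.101]
cap z 41 [0.10256363 0.10506884 0.10630987]
scene [np.int64(0), np.int64(1), np.int64(5), np.int64(4), np.int64(2), np.int64(3)] [0.5563 0.0599] 76.62 0.0006 [0.099 0.099 0.099 0.098 0.099 0.1  ]
cap z 181 [0.07008442 0.10401465 0.10475143]
```

View pics/scene9.png

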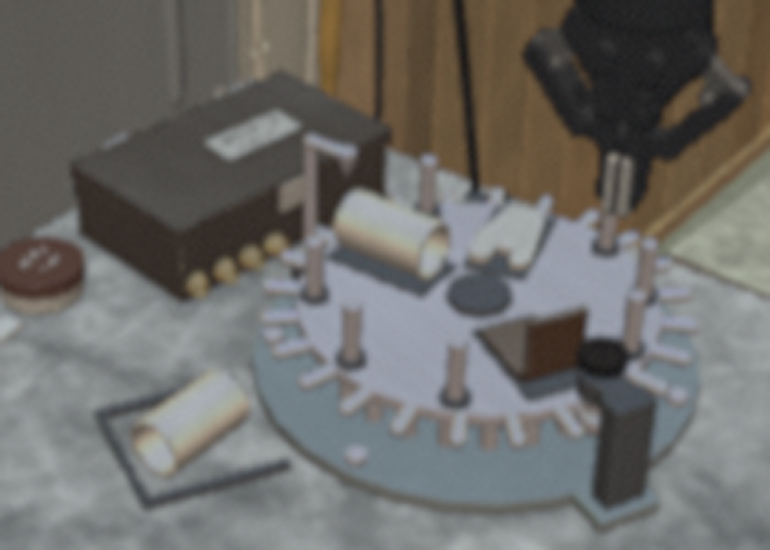

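The tube (390,230) is under the pointer tip (345,155), the cap (603,355) is down at 0.104 m, the sample still lies in its frame (190,425), and the arm is clear. I'll hand the job in.

```bash
python3 -c "
from rig import job; print(job.close_job())"
```

```text
the job is handed in; nothing more can be done
None
```

The job is handed in: the sample in the frame was the tube, so I turned the table six clicks until the fixed tube sat in its stop under the pointer, then pressed the plunger home (cap measured at 0.104 m) and moved the arm clear; the verdict was not shown.

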